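Slide an oiled ring into the drying bay on a flat lifter

ROBOT

A 7-joint arm with a two-finger parallel gripper is mounted at the origin on a cart in front of the work surface, level with it; the furniture and walls round the work are solid. World frame = base frame: x ahead of the robot, y to its left, z up, the work surface at z = 0. Lengths are in m, angles in rad, forces in N, time in s.
With the tool pointing down it reaches from about 0.425 to 0.875 m from the base axis. Payload 8.4 kg.
Tool frame: the origin (TCP) lies at the very end of the fingers, on their centre line; the grasp point (between the pads) lies env.tcp_to_grasp behind it (env.tcp_to_grasp is the distance from the TCP to the grasp point, in m); z points along the fingers, y is the line along which they close (so a half turn about z gives the same grasp; the last joint's range is limited). The gripper opens to 85 mm and grips with 20 to 120 N. Pads are 22 mm wide; open, the fingers measure 114 mm over their backs; the gripper's body (76 mm by 85 mm) begins 54 mm behind the grasp point. The pads swing forward as they close: fully open they stand 13 mm farther back than shut.
Start: joints at [1.189, 0.333, 0.04, 1.465, -0.013, 1.343, -0.059], TCP at [0.181, -0.624, 0.195] pointing down, gripper open.
Joint ranges: [-2.58, 2.58], [-0.38, 2.09], [-1.3, 1.39], [0.25, 2.4], [-1.5, 4.64], [0.08, 2.09], [-2.65, 2.65]. Speed limits (rad/s): [2.22, 2.22, 2.79, 2.79, 3.14, 3.14, 3.14].

INTERFACE

Orientations are given as a unit quaternion [w, x, y, z].
In Python, from station import env gives the robot as it stands.
- The arm moves only by the shell command python3 -m pendant 'ROWS' [OPENING] [FORCE]. ROWS is JSON, a list of rows, each an object of numbers: "dx", "dy", "dz": the shift along the tool's x, y, z in m; "turn": the turn about the tool's z in rad. A call has 1 to 20 rows; each row shifts and turns the commanded pose from where the row before left it, along the tool's axes as they then stand; what a row does not reach is not made up. A row lasts 1/12 s, in which the tool goes at most 41.7 mm and 7.16 degrees, less where a joint would pass 70% of its speed; a pose out of reach is approached as far as the arm can. A call with a gripper value outside its range is refused whole. OPENING is the closure, from -1 (fully open) to 1 (shut), set as the call begins (- or left out, the last holds). The fingers move at their own pace and stop on an object; FORCE is the grip in N (left out, the last holds). Time passes only in rows, so rows that do not move let the fingers close. It gives the time, the measured TCP pose, the force, the opening and the grip force at its end, in the units of the state.
- env.get_obs(): the state, without advancing time (a new reading comes with each control period).
- env.camera(name): name is "scene" or "top" or "wrist"; returns a dict with "image" (384x512x3 uint8, red, green, blue), "K" (3x3 intrinsics, pixels), "R" (3x3) and "t" (3): a world point X has camera coordinates R X + t. Camera axes: x right, y down, z forward; pixel columns grow to the right and rows downward; lengths in m; the calibration is good to about 2 mm. A picture is of the moment at which its call begins. There is no depth.
- env.sign_off(): hands the job in; it is judged then, once.
The state is a dict: "clock": time; "joint_pos": joint angles; "qd": joint speeds; "joint_efforts": joint torques, N m; "tcp_pos": TCP position; "orientation": TCP orientation; "contact_force": force on the tool from outside, world axes, zero at the start; "torque": the same for the moment, N m; "opening": finger opening in m; "grip_force": force on a finger pad.
Only numpy, scipy, OpenCV 4.12 (cv2) and the standard library are available. Lean on these libraries where they do the work, as an engineer would, in place of code of your own. Each camera call takes 0.05 s, during which the arm holds its last target. There are 200 camera calls.

TASK

Pick up the flat steel lifter by its wooden handle with the freshly oiled dark ring riding on its blade, carry it level to the drying bay and slide the blade in through the swinging gate until its tip is felt pressing on the rubber buffer, and hold it there for a second with a light push of about 7 N, no harder. Then draw the lifter straight back out, so that the gate drops shut and keeps the ring lying in the bay, and lay the lifter down flat on the table clear of the bay. Do not touch the oily ring with the robot or bump the other things.

Things in the scene. Friction and masses are not known exactly. Their poses are not given: they have to be found in the camera images.
- lifter: flat steel lifter, about 300 g: blade 245 x 50 x 4 mm under a wooden bridge handle. Origin: underside of the blade below the handle's centre; x along the blade to the tip, z up; starts flat on the table, tip roughly to +y (within 0.3 rad). Blade from x = -50 to +195 mm. Across it, x = 121 to 124 mm, a rib 4 mm high keeps the ring from being pushed back; nothing holds it forward or sideways.
- lifter_handle (a point): centre of the lifter's handle, 45 mm above the underside of the blade: a bar along the lifter's x, 80 long, 18 wide, 24 mm high, on two 10 mm posts 30 mm either side of the centre. Axes as the lifter.
- ring: dark turned wooden ring, 58 mm outside, bore about 28, 22 mm thick, about 35 g, lying loose on the blade about 40 mm behind the tip. Origin: centre of its underside, z is its axis.
- bay: fixed drying bay, a wooden channel open above. Origin on the table under the gate; x points inward (roughly +y, within 0.3 rad), z up. Board 110 mm wide, x = -65 to 190 mm, top (the floor) 12 mm above the table; x < 0 is an open sill to set the blade on. Rails 22 mm high leave a channel 76 mm wide from x = 0, flaring wider out to x = -38. Crossbar over the gate, 64 to 72 mm above the table.
- gate (a joint): one-way flap across the channel at x = 0 of the bay: 70 wide, 3 mm thick, 25 g, hinge 46 mm and lower edge 12 mm above the bay floor. 0 = hanging shut; swings only inward (positive rad). The ring pushes it open easily; it rides over the ring and falls shut behind it (always so when the tip is at the buffer). The blade and rib slide under it when shut.
- stop: fixed wooden stop block, 24 x 76 x 26 mm, at x = 176 mm of the bay. Origin: centre of its underside on the bay floor; axes as the bay. Towards the gate a screw with a round rubber buffer, 15 mm wide, centre 8.5 mm above the floor, sticks out on the centreline; its face is at x = 110 to 142 mm of the bay, set differently each time and not measured. Feel for it: it gives 1 mm per 4 N, 5 mm at most.
- knob_3: pale turned knob, 57 mm wide, 38 mm high, bystander; origin at the centre of its foot
- goblet_done: pale wooden goblet, 63 mm wide, 110 mm high, bystander; origin at the centre of its foot
- pestle: small dark wooden pestle, 113 mm long, 33 mm thick, lying near the table's front edge, bystander; origin at the centre of its underside
- offcut: pale wood offcut block 40 x 75 x 32 mm near the table's front edge, bystander; origin at the centre of its underside
Mind the look-alikes: they are no part of the job. What is shaped like the ring but purple is not meant.

How it is judged:
On the way, in this order (a step that is already met when the one before it is completed fails the run):
1. the lifter is off the table, level, with the ring on its blade (height (world z) of lifter above 0.025 m and angle between lifter's own z axis and vertical below 0.2 rad and z of ring in the frame of lifter between 0.001 and 0.01 m and x of ring in the frame of lifter between 0.135 and 0.18 m), for 0.2 s.
2. the lifter's tip presses on the buffer with more than 3 N for 0.5 s, the ring still on the blade and inside the bay (contact force between lifter and stop above 3 N and x of ring in the frame of bay above 0.055 m and z of ring in the frame of lifter between 0.001 and 0.01 m and x of ring in the frame of lifter between 0.135 and 0.18 m), for 0.5 s.
At the end, for the whole second after the job is handed in: Ring flat (0.1 rad), at rest on the bay floor (underside 9-15 mm above table), centre 24-130 mm inside the gate, within 20 mm of the centreline; gate shut (under 0.1 rad); lifter released, at rest, flat (0.05 rad) on the table (origin within 4 mm of it, 3 below), not touching bay or ring (x of ring in the frame of bay between 0.024 and 0.13 m and y of ring in the frame of bay between -0.02 and 0.02 m and z of ring in the frame of bay between 0.009 and 0.015 m and angle between ring's own z axis and vertical below 0.1 rad and linear speed of each of ring, lifter below 0.02 m/s and value of joint gate below 0.1 rad and height (world z) of lifter between -0.003 and 0.004 m and angle between lifter's own z axis and vertical below 0.05 rad and contact force between lifter and bay below 0.05 N and contact force between lifter and ring below 0.05 N and contact force between the fingers and lifter below 0.05 N).
It fails at once if the lifter is tilted by more than 0.25 rad (angle between lifter's own z axis and vertical above 0.25 rad).
It fails at once if the lifter pushes on the buffer stop with more than 12 N (contact force between lifter and stop above 12 N).
It fails at once if the lifter pushes on the bay with more than 35 N (contact force between lifter and bay above 35 N).
It fails at once if the robot touches the ring (contact force between any of the fingers, the arm and ring above 0.1 N).
It fails at once if a bystander is shifted by more than 20 mm (distance of any of knob_3, goblet_done, pestle, offcut from where it was at the start of the episode above 0.02 m).
It also fails if it takes over 72 s, if anything falls off the work surface, if the arm or the gripper's body presses on something with over 40 N, if the wrist force passes 120 N, or if a joint passes its speed limit or range.

## Working session

There is one attempt and no reset: what is moved stays moved. The work goes in short steps, Python scripts to look and compute and a shell command to move; the robot and the scene stay as the last step left them, time stands still between calls to the robot, and variables do not carry over. Pictures are saved under pics/ and viewed, at most 10 in all, crops included, and the job is handed in when it is done.

```bash
mkdir -p pics; ls
python3 - <<'E'
from station import env
import cv2,numpy as np
o=env.get_obs();print({k:np.round(v,3) for k,v in o.items()},env.tcp_to_grasp)
for n in("scene","top"):
    c=env.camera(n);cv2.imwrite(f"pics/{n}0.png",c["image"][:,:,::-1]);np.savez(f"pics/{n}0.npz",**c)
    print(n,np.round(c["K"],1).tolist(),np.round(-c["R"].T@c["t"],3),np.round(c["R"],2).tolist())
E
```

```text
pics
{'clock': np.float64(0.0), 'joint_pos': array([ 1.189,  0.334,  0.04 ,  1.466, -0.013,  1.343, -0.058]), 'qd': array([ 0.   ,  0.001,  0.001, -0.001, -0.001,  0.   ,  0.001]), 'joint_efforts': array([ 0.0000e+00, -6.5855e+01,  1.3650e+00, -4.0557e+01,  1.7000e-02,
        1.2000e-02,  0.0000e+00]), 'tcp_pos': array([ 0.181, -0.624,  0.194]), 'orientation': array([-0.001,  0.99 ,  0.141, -0.   ]), 'contact_force': array([ 0.156,  0.218, -0.586]), 'torque': array([ 0.032, -0.004,  0.043]), 'grip_force': np.float64(0.0), 'opening': np.float64(0.086)} 0.0187
scene [[373.3, 0.0, 251.0], [0.0, 373.3, 182.5], [0.0, 0.0, 1.0]] [ 0.051 -0.351  0.622] [[0.58, -0.82, -0.02], [-0.54, -0.36, -0.76], [0.62, 0.45, -0.65]]
top [[392.0, 0.0, 255.5], [0.0, 392.0, 197.9], [0.0, 0.0, 1.0]] [0.408 0.013 1.096] [[-0.02, -1.0, 0.0], [-0.99, 0.02, -0.15], [0.15, -0.0, -0.99]]
```

View pics/scene0.png

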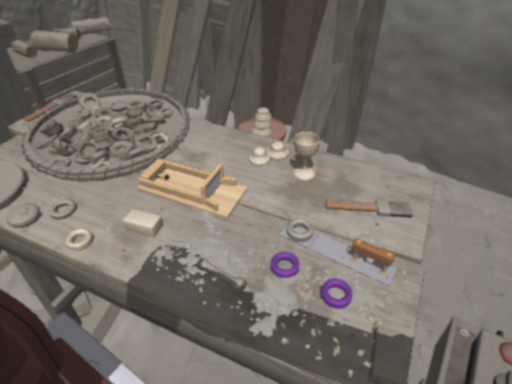

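View pics/top0.png

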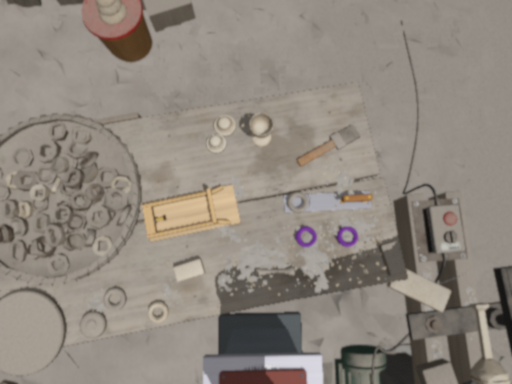

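The scene view shows the lifter with its wooden handle at (373,252) and the dark ring at (300,230), and the bay with its gate at (212,183). In the top view the handle is at (357,198), the ring at (296,201) and the gate at (210,203).

Things that could be mistaken for the targets, in top-view pixels:
- Purple rings at (305,236) and (347,236).
- A scraper with a wooden handle at (328,145).
- Loose rings at (115,297), (93,322) and (158,312).

I choose the ring at (296,201) because it lies on the blade. A close crop comes next to check it.

Run:
```python
import cv2,numpy as np
t=cv2.imread("pics/top0.png");s=cv2.imread("pics/scene0.png")
def crop(im,x,y,w,h,f):
    c=cv2.resize(im[y:y+h,x:x+w],None,fx=f,fy=f,interpolation=cv2.INTER_CUBIC)
    for i in range(0,w,10):
        cv2.line(c,(i*f,0),(i*f,8 if (x+i)%50 else 20),(0,0,255),1)
    for i in range(0,h,10):
        cv2.line(c,(0,i*f),(8 if (y+i)%50 else 20,i*f),(0,0,255),1)
    return c
# top crop: x 140-390 ; y 175-255... ; scene crop below
a=crop(t,280,180,100,45,4);b=crop(t,140,180,100,60,4);c=crop(s,270,210,130,75,4)[:, :400];d=crop(s,135,155,100,60,4)
c=crop(s,275,210,130,75,3);c=c[:, :400]
out=np.zeros((600,800,3),np.uint8)
def put(i,x,y): out[y:y+i.shape[0],x:x+i.shape[1]]=i
put(a,0,0);put(b,400,0);put(c,0,245);put(d,400,245)
cv2.imwrite("pics/crop1.png",out)
```

```text
(no output)
```

View pics/crop1.png

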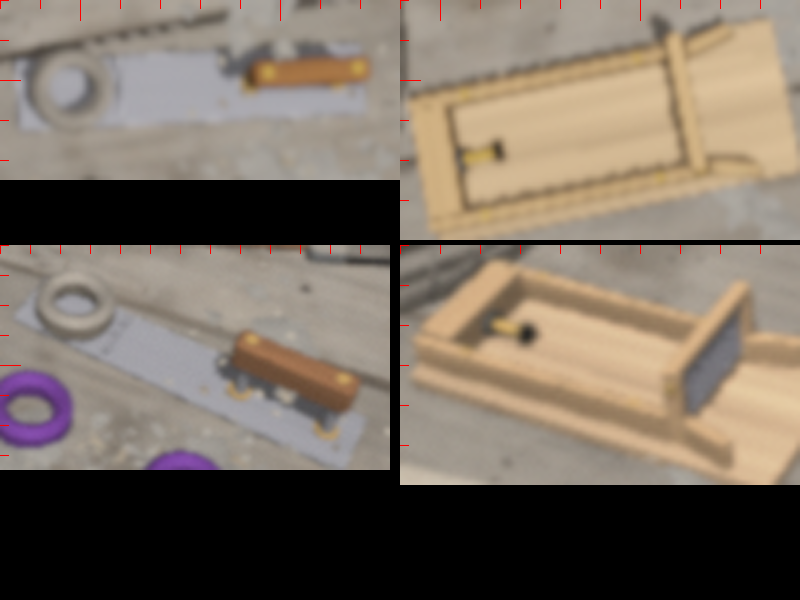

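The crop confirms it: the greyish turned ring lies on the steel blade in front of the bridge handle. The bay has a dark gate hanging under the crossbar and a black buffer at about top pixel (165,217).

```bash
cat > h.py <<'E'
import numpy as np
def ray(c,p):
    d=c["R"].T@np.linalg.inv(c["K"])@np.array([p[0],p[1],1.]);return -c["R"].T@c["t"],d/np.linalg.norm(d)
def plane(c,p,z):
    o,d=ray(c,p);return o+d*(z-o[2])/d[2]
def tri(*cp):
    A=np.zeros((3,3));b=np.zeros(3)
    for c,p in cp:
        o,d=ray(c,p);M=np.eye(3)-np.outer(d,d);A+=M;b+=M@o
    X=np.linalg.solve(A,b);return X
def px(c,X):
    q=c["K"]@(c["R"]@np.asarray(X)+c["t"]);return q[:2]/q[2]
E
python3 - <<'E'
from h import *
T=np.load("pics/top0.npz");S=np.load("pics/scene0.npz")
r=lambda v:np.round(v,4)
print("handle top c tri",r(tri((T,(358,197.7)),(S,(374,249)))))
a=plane(T,(343.3,198.7),.057);b=plane(T,(372.5,196.8),.057);print("handle ends",r(a),r(b),r(a-b),np.arctan2(*(a-b)[:2]))
t=plane(T,(284.8,202.8),.004);q=plane(T,(371.8,201.3),.004);print("tip rear",r(t),r(q),np.linalg.norm(t-q),np.arctan2(*(t-q)[:2]), 'origin',r(q+(t-q)*50/245))
print("ring",r(plane(T,(298,202),.026)))
for p,s in(((208.8,188.8),(222,165)),((214.5,223),(202.5,187))):print("bar",r(plane(T,p,.072)),r(tri((T,p),(S,s))))
print("buffer",r(plane(T,(165.5,217.5),.0205)),r(tri((T,(165.5,217.5)),(S,(167.5,177.5)))))
for p in((232.5,185),(239,224)):print("sill corner",r(plane(T,p,.012)))
# block far end corners top z=38: (410,95)->(142.5,204) ,(432,235)?
for p in((142.5,203.7),(148,237)):print("far",r(plane(T,p,.036)))
E
```

```text
handle top c tri [ 0.5617 -0.2673  0.0558]
handle ends [ 0.5594 -0.2272  0.057 ] [ 0.5631 -0.3058  0.057 ] [-0.0036  0.0787  0.    ] -0.046027014740995804
tip rear [ 0.5587 -0.0742  0.004 ] [ 0.5582 -0.3193  0.004 ] 0.24513167200177957 0.0021252099293733256 origin [ 0.5583 -0.2693  0.004 ]
ring [ 0.5572 -0.1089  0.026 ]
bar [0.5907 0.1316 0.072 ] [0.592  0.1311 0.0693]
bar [0.4996 0.1169 0.072 ] [0.501  0.1156 0.0713]
buffer [0.522  0.257  0.0205] [0.5224 0.2569 0.0198]
sill corner [0.611 0.072 0.012]
sill corner [0.5008 0.0552 0.012 ]
far [0.5594 0.3167 0.036 ]
far [0.4685 0.2998 0.036 ]
```

Every height and size checks out: the handle top triangulates to 0.056 m, the crossbar to 0.070 m, and the blade measures 245 mm. The lifter origin is at about (0.560, -0.268) and points nearly along +y. The bay's gate is at about (0.545, 0.124), with its inward axis at about (-0.166, 0.986). Now moving over the handle.

```bash
python3 -m pendant '[{"dx":0.029,"dy":-0.0148},{"dx":0.029,"dy":-0.0148},{"dx":0.029,"dy":-0.0148},{"dx":0.029,"dy":-0.0148},{"dx":0.029,"dy":-0.0148},{"dx":0.029,"dy":-0.0148},{"dx":0.029,"dy":-0.0148},{"dx":0.029,"dy":-0.0148},{"dx":0.029,"dy":-0.0148},{"dx":0.029,"dy":-0.0148},{"dx":0.029,"dy":-0.0148},{"dx":0.029,"dy":-0.0148},{"dx":0.029,"dy":-0.0148},{"dx":0.029,"dy":-0.0148},{"dx":0.029,"dy":-0.0148},{"dx":0.029,"dy":-0.0148}]' -1
python3 -m pendant '[{"turn":-0.119},{"turn":-0.119},{"turn":-0.119},{"turn":-0.119},{"turn":-0.119},{"turn":-0.119},{"turn":-0.119},{"turn":-0.119},{"turn":-0.119},{"turn":-0.119},{"turn":-0.119},{},{},{}]'
python3 - <<'E'
from station import env
import cv2,numpy as np
o=env.get_obs();print(o["tcp_pos"],o["orientation"])
c=env.camera("wrist");np.savez("pics/w1.npz",**c);cv2.imwrite("pics/w1.png",cv2.resize(c["image"][:,:,::-1],(768,576),interpolation=cv2.INTER_CUBIC))
E
```

```text
[ 0.18124264 -0.62373467  0.19409472] [-7.30604355e-04  9.90017634e-01  1.40941577e-01 -1.49638456e-04]invalid input at $[0]: expected keys dx, dy, dz, turn
invalid input at $[0]: expected keys dx, dy, dz, turn
```

View pics/w1.png

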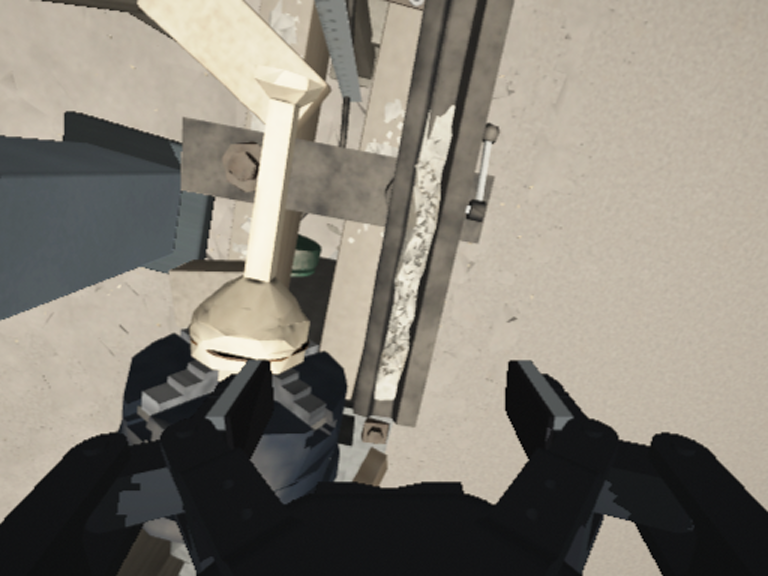

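Both calls were refused because every row needs all four keys. The picture therefore shows the start pose: fingers over a cart fixture, and nothing of the job in view. Retyping the rows in full.

```bash
python3 -m pendant '[{"dx":0.029,"dy":-0.0148,"dz":0,"turn":0},{"dx":0.029,"dy":-0.0148,"dz":0,"turn":0},{"dx":0.029,"dy":-0.0148,"dz":0,"turn":0},{"dx":0.029,"dy":-0.0148,"dz":0,"turn":0},{"dx":0.029,"dy":-0.0148,"dz":0,"turn":0},{"dx":0.029,"dy":-0.0148,"dz":0,"turn":0},{"dx":0.029,"dy":-0.0148,"dz":0,"turn":0},{"dx":0.029,"dy":-0.0148,"dz":0,"turn":0},{"dx":0.029,"dy":-0.0148,"dz":0,"turn":0},{"dx":0.029,"dy":-0.0148,"dz":0,"turn":0},{"dx":0.029,"dy":-0.0148,"dz":0,"turn":0},{"dx":0.029,"dy":-0.0148,"dz":0,"turn":0},{"dx":0.029,"dy":-0.0148,"dz":0,"turn":0},{"dx":0.029,"dy":-0.0148,"dz":0,"turn":0},{"dx":0.029,"dy":-0.0148,"dz":0,"turn":0},{"dx":0.029,"dy":-0.0148,"dz":0,"turn":0}]' -1
python3 -m pendant '[{"dx":0,"dy":0,"dz":0,"turn":-0.119},{"dx":0,"dy":0,"dz":0,"turn":-0.119},{"dx":0,"dy":0,"dz":0,"turn":-0.119},{"dx":0,"dy":0,"dz":0,"turn":-0.119},{"dx":0,"dy":0,"dz":0,"turn":-0.119},{"dx":0,"dy":0,"dz":0,"turn":-0.119},{"dx":0,"dy":0,"dz":0,"turn":-0.119},{"dx":0,"dy":0,"dz":0,"turn":-0.119},{"dx":0,"dy":0,"dz":0,"turn":-0.119},{"dx":0,"dy":0,"dz":0,"turn":-0.119},{"dx":0,"dy":0,"dz":0,"turn":-0.119},{"dx":0,"dy":0,"dz":0,"turn":0},{"dx":0,"dy":0,"dz":0,"turn":0},{"dx":0,"dy":0,"dz":0,"turn":0}]'
cat > look.py <<'E'
import sys,cv2,numpy as np
from station import env
n=sys.argv[1];o=env.get_obs();print(o["clock"],np.round(o["tcp_pos"],4),np.round(o["orientation"],4),np.round(o["joint_pos"],2))
c=env.camera(sys.argv[2] if len(sys.argv)>2 else "wrist");np.savez(f"pics/{n}.npz",**c);cv2.imwrite(f"pics/{n}.png",cv2.resize(c["image"][:,:,::-1],(768,576),interpolation=cv2.INTER_CUBIC))
E
python3 look.py w2
```

```text
clock: 1.48
tcp_pos: [0.5617, -0.2661, 0.1947]
orientation: [-0.0, 0.99, 0.141, -0.0]
contact_force: [-0.2, -0.7, 0.1]
opening: 0.085
grip_force: 0.0
clock: 2.65
tcp_pos: [0.5607, -0.2673, 0.1947]
orientation: [-0.0, 0.701, 0.713, -0.0]
contact_force: [0.1, 0.5, 0.5]
opening: 0.0856
grip_force: 0.0
2.65 [ 0.5607 -0.2673  0.1947] [-2.000e-04  7.011e-01  7.130e-01 -0.000e+00] [ 0.72  0.31 -0.44  1.52  0.13  1.34  0.29]
```

View pics/w2.png

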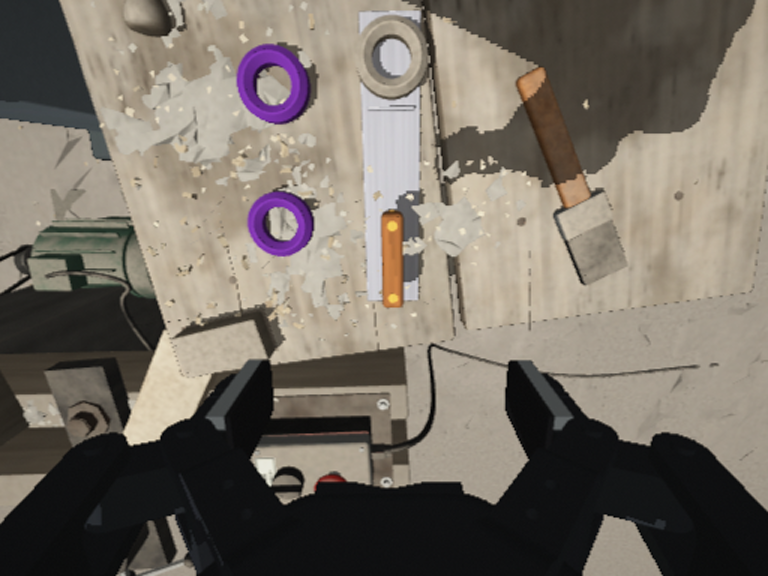

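The wrist view shows the handle from (393,211) to (393,306), the blade tip near (390,11), its rear edge near (393,300), and the ring at (391,56). Zoom is 1.5×. The pestle's end shows at (150,15).

Run:
```python
from h import *
W=np.load("pics/w2.npz");T=np.load("pics/top0.npz")
P=lambda x,y,z:plane(W,(x/1.5,y/1.5),z)
r=lambda v:np.round(v,4)
a=P(393,211,.057);b=P(393,305,.057);print("handle",r(a),r(b),r((a+b)/2),np.linalg.norm(a-b),(a-b)[0]/(a-b)[1])
l=P(360,12,.004);rr=P(421,12,.004);l2=P(368.5,299,.004);r2=P(418.5,299,.004)
t=(l+rr)/2;q=(l2+r2)/2;print("blade",r(t),r(q),np.linalg.norm(t-q),r(q+(t-q)*50/245),(t-q)[0]/(t-q)[1])
print("ring",r(P(391,56,.026)))
print("tri handle mid",r(tri((W,(393/1.5,258/1.5)),(T,(358,197.7)))))
print("cam",-W["R"].T@W["t"])
```

```text
handle [ 0.5632 -0.2242  0.057 ] [ 0.5648 -0.302   0.057 ] [ 0.564  -0.2631  0.057 ] 0.077885750190808 -0.020847643891387803
blade [ 0.5586 -0.0723  0.004 ] [ 0.5662 -0.314   0.004 ] 0.24182434206509318 [ 0.5646 -0.2647  0.004 ] -0.031158642820062702
ring [ 0.5596 -0.1089  0.026 ]
tri handle mid [ 0.5631 -0.2654  0.052 ]
cam [ 0.55914315 -0.19366288  0.373318  ]
```

The handle centre is at (0.563, -0.266), with the lifter yawed 0.028 rad, and both views agree. Descending with the fingers partly open, then gripping 5 mm forward of the handle's centre.

```bash
python3 -m pendant '[{"dx":0.006,"dy":0.0024,"dz":0.01,"turn":-0.01},{"dx":0,"dy":0,"dz":0.02,"turn":0},{"dx":0,"dy":0,"dz":0.02,"turn":0},{"dx":0,"dy":0,"dz":0.02,"turn":0},{"dx":0,"dy":0,"dz":0.02,"turn":0},{"dx":0,"dy":0,"dz":0.015,"turn":0},{"dx":0,"dy":0,"dz":0.015,"turn":0},{"dx":0,"dy":0,"dz":0.015,"turn":0},{"dx":0,"dy":0,"dz":0.015,"turn":0},{"dx":0,"dy":0,"dz":0.01,"turn":0},{"dx":0,"dy":0,"dz":0.007,"turn":0},{"dx":0,"dy":0,"dz":0,"turn":0},{"dx":0,"dy":0,"dz":0,"turn":0}]' -0.2 20
python3 -m pendant '[{"dx":0,"dy":0,"dz":0,"turn":0},{"dx":0,"dy":0,"dz":0,"turn":0},{"dx":0,"dy":0,"dz":0,"turn":0},{"dx":0,"dy":0,"dz":0,"turn":0},{"dx":0,"dy":0,"dz":0,"turn":0},{"dx":0,"dy":0,"dz":0,"turn":0},{"dx":0,"dy":0,"dz":0,"turn":0},{"dx":0,"dy":0,"dz":0,"turn":0}]' 1 30
python3 -m pendant '[{"dx":0,"dy":0,"dz":0,"turn":0},{"dx":0,"dy":0,"dz":0,"turn":0},{"dx":0,"dy":0,"dz":0,"turn":0},{"dx":0,"dy":0,"dz":0,"turn":0}]' 1 100
```

```text
clock: 3.78
tcp_pos: [0.5632, -0.261, 0.0279]
orientation: [-0.0, 0.696, 0.718, 0.0]
contact_force: [-0.0, 1.0, 0.9]
opening: 0.0512
grip_force: 0.0
clock: 4.45
tcp_pos: [0.5631, -0.2613, 0.0279]
orientation: [-0.0, 0.696, 0.718, -0.0]
contact_force: [-0.1, 0.2, 0.7]
opening: -0.0001
grip_force: 0.0
clock: 4.78
tcp_pos: [0.5631, -0.2612, 0.0279]
orientation: [-0.0, 0.696, 0.718, 0.0]
contact_force: [1.1, -1.0, 0.2]
opening: 0.0001
grip_force: 0.0
```

The opening is 0, so the fingers missed the bar. Looking.

Run:
```python
import cv2,numpy as np
from station import env
out=np.zeros((570,800,3),np.uint8)
c=env.camera("wrist");np.savez("pics/w3.npz",**c);out[:300,:400]=cv2.resize(c["image"][:,:,::-1],(400,300),interpolation=cv2.INTER_AREA)
c=env.camera("scene");np.savez("pics/s3.npz",**c);out[:300,400:]=cv2.resize(c["image"][195:285,280:400,::-1],(400,300),interpolation=cv2.INTER_CUBIC)
c=env.camera("top");np.savez("pics/t3.npz",**c);out[300:,:480]=cv2.resize(c["image"][175:220,290:370,::-1],(480,270),interpolation=cv2.INTER_CUBIC)
cv2.imwrite("pics/m3.png",out)
```

```text
(no output)
```

View pics/m3.png

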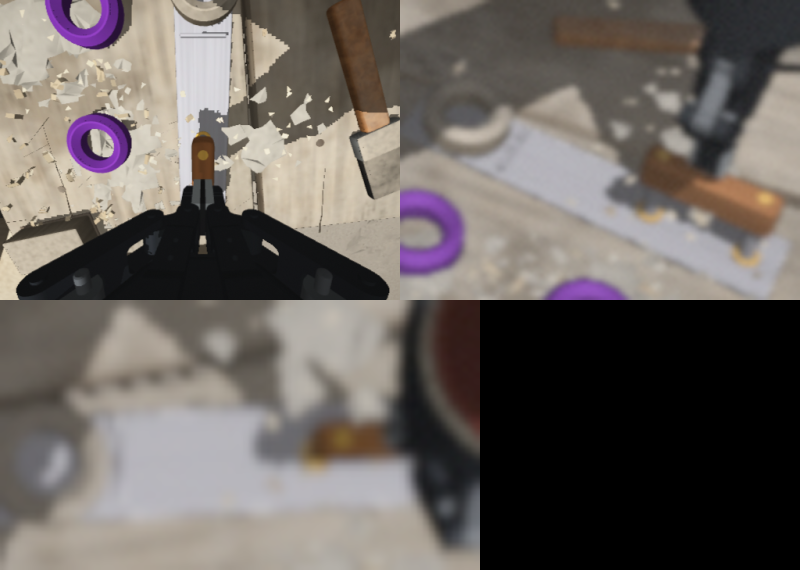

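The bar lies centred under the fingers at (203,160) in the wrist panel, but I can't tell whether they straddle it. Enlarging, with the TCP projected in.

Run:
```python
import cv2,numpy as np
from station import env
from h import px
o=env.get_obs();p=o["tcp_pos"];print(o["opening"],o["grip_force"],np.round(o["contact_force"],1))
W=np.load("pics/w3.npz");S=np.load("pics/s3.npz")
out=np.zeros((480,800,3),np.uint8)
a=W["image"][150:270,210:310,::-1].copy();b=S["image"][200:290,330:405,::-1].copy()
u=px(W,p)-[210,150];v=px(S,p)-[330,200];print(u*4,v*5.333)
out[:,:400]=cv2.resize(a,(400,480),interpolation=cv2.INTER_CUBIC);out[:,400:]=cv2.resize(b,(400,480),interpolation=cv2.INTER_CUBIC)
cv2.circle(out,(int(u[0]*4),int(u[1]*4)),3,(0,255,0),-1);cv2.circle(out,(400+int(v[0]*5.33),int(v[1]*5.33)),3,(0,255,0),-1)
cv2.imwrite("pics/m4.png",out)
```

```text
7.12799521822799e-05 0.0 [-0.2  0.3 -0.2]
[197.71274635 278.4656185 ] [204.97472593 300.28531794]
```

View pics/m4.png

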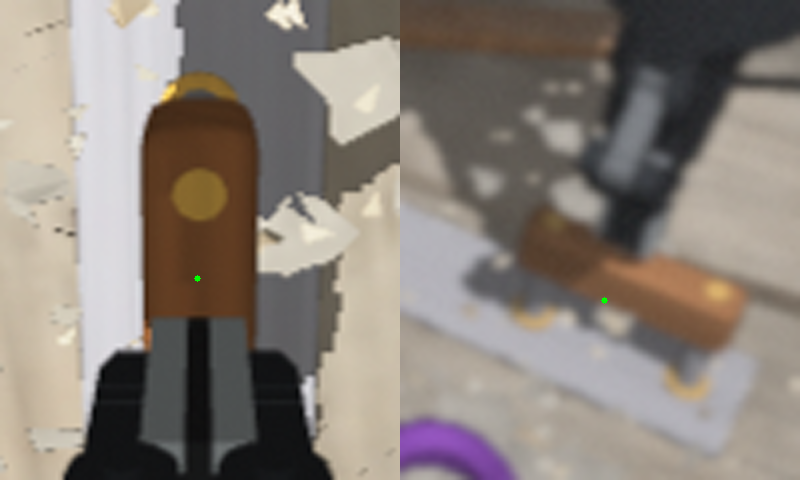

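The fingers have closed above the bar's top: tip edge at crop (198,318) in the wrist view and (635,255) in the scene. The reported TCP, the green dot, projects lower. Triangulating the real fingertip.

Run:
```python
from h import *
W=np.load("pics/w3.npz");S=np.load("pics/s3.npz");T0=np.load("pics/top0.npz")
w=(210+198/4,150+318/4)
tip=tri((W,w),(S,(330+233/5.333,200+255/5.333)));print("tip",tip)
for z in(.03,.045,.057,.06,.07):print(z,np.round(plane(W,w,z),4))
print("wcam",-W["R"].T@W["t"],W["R"].tolist())
# handle screws in wrist & scene now: front (199,195) / scene(555,222) ; rear scene (718,290)
print("front screw",tri((W,(210+199/4,150+195/4)),(S,(330+155/5.333,200+222/5.333))))
```

```text
tip [ 0.56522625 -0.26231446  0.05103895]
0.03 [ 0.5634 -0.2681  0.03  ]
0.045 [ 0.5632 -0.2613  0.045 ]
0.057 [ 0.563  -0.2558  0.057 ]
0.06 [ 0.5629 -0.2544  0.06  ]
0.07 [ 0.5627 -0.2498  0.07  ]
wcam [ 0.56044146 -0.18755893  0.20645975] [[0.9994934644982196, 0.03181845303884861, 0.0006328282257232574], [0.030269374426116862, -0.9565976702492835, 0.2898355779498039], [0.009827481732378233, -0.28966961062538116, -0.9570762442370735]]
front screw [ 0.56262828 -0.23645855  0.05620069]
```

Run:
```python
from h import *
W=np.load("pics/w2.npz");K=W["K"];R=W["R"]
print("f",K[0,0])
# open pads: inner edges at tips, zoomed cols 271 / 507, row 365; opening .0856
d=K[0,0]*.0856/((507-271)/1.5)
Xc=np.array([((389/1.5)-K[0,2])/K[0,0]*d,((365/1.5)-K[1,2])/K[1,1]*d,d]);X=R.T@(Xc-W["t"]);print("tip open",X,"vs tcp .5607 -.2673 .1947")
```

```text
f 264.87740821541314
tip open [ 0.56051886 -0.26125141  0.24321177] vs tcp .5607 -.2673 .1947
```

The wrist view puts the open fingertips at about z = 0.243 when the reported TCP was 0.195. Even with the 13 mm swing of open fingers, the real tips are about 32 mm higher than reported, which fits the miss. I'll open, go 32 mm lower in small steps, and close gently to check.

```bash
python3 -m pendant '[{"dx":0,"dy":0,"dz":0,"turn":0},{"dx":0,"dy":0,"dz":0,"turn":0},{"dx":0,"dy":0,"dz":0,"turn":0},{"dx":0,"dy":0,"dz":0,"turn":0},{"dx":0,"dy":0,"dz":0,"turn":0},{"dx":0,"dy":0,"dz":0,"turn":0},{"dx":0,"dy":0,"dz":0.004,"turn":0},{"dx":0,"dy":0,"dz":0.004,"turn":0},{"dx":0,"dy":0,"dz":0.004,"turn":0},{"dx":0,"dy":0,"dz":0.004,"turn":0},{"dx":0,"dy":0,"dz":0.004,"turn":0},{"dx":0,"dy":0,"dz":0,"turn":0}]' -0.2 20 && python3 -m pendant '[{"dx":0,"dy":0,"dz":0.003,"turn":0},{"dx":0,"dy":0,"dz":0.003,"turn":0},{"dx":0,"dy":0,"dz":0.003,"turn":0},{"dx":0,"dy":0,"dz":0.003,"turn":0},{"dx":0,"dy":0,"dz":0,"turn":0}]' && python3 -m pendant '[{"dx":0,"dy":0,"dz":0,"turn":0},{"dx":0,"dy":0,"dz":0,"turn":0},{"dx":0,"dy":0,"dz":0,"turn":0},{"dx":0,"dy":0,"dz":0,"turn":0},{"dx":0,"dy":0,"dz":0,"turn":0},{"dx":0,"dy":0,"dz":0,"turn":0},{"dx":0,"dy":0,"dz":0,"turn":0}]' 1 20; python3 look.py w5
```

```text
clock: 5.93
tcp_pos: [0.5624, -0.261, 0.0067]
orientation: [-0.001, 0.696, 0.718, -0.0]
contact_force: [-0.7, -0.1, -0.3]
opening: 0.0514
grip_force: 0.0
clock: 6.35
tcp_pos: [0.5627, -0.2611, -0.0048]
orientation: [-0.0, 0.696, 0.718, -0.0]
contact_force: [-0.3, -0.1, -0.6]
opening: 0.0512
grip_force: 0.0
clock: 6.93
tcp_pos: [0.5634, -0.2613, -0.0038]
orientation: [0.0, 0.696, 0.718, 0.0]
contact_force: [1.3, 0.1, 1.4]
opening: 0.0178
grip_force: 23.8
6.9333 [ 0.5634 -0.2613 -0.0038] [3.000e-04 6.961e-01 7.180e-01 2.000e-04] [ 0.69  0.48 -0.41  1.72  0.22  0.98  0.23]
```

View pics/w5.png

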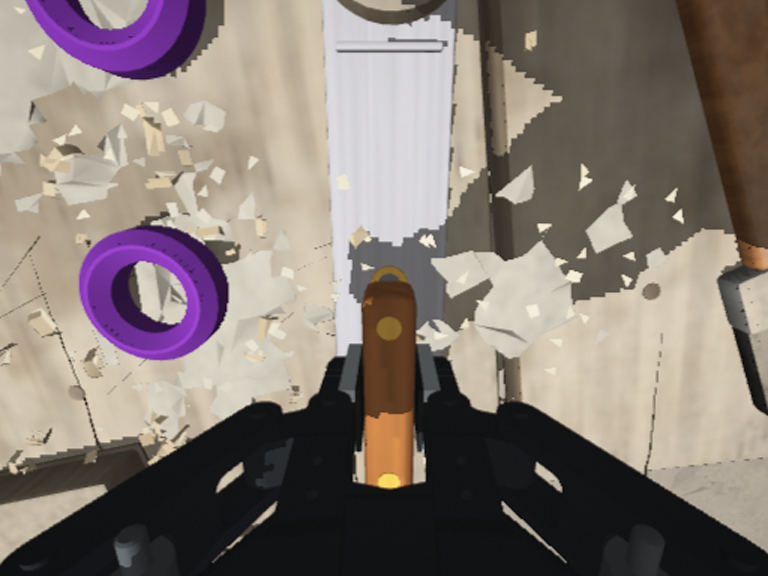

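The pads straddle the bar (opening 17.8 mm) on both sides at (350–430, 390), and the ring and rib are untouched at the top of the view. Tighten the grip and lift gently.

```bash
python3 -m pendant '[{"dx":0,"dy":0,"dz":0,"turn":0},{"dx":0,"dy":0,"dz":0,"turn":0},{"dx":0,"dy":0,"dz":0,"turn":0},{"dx":0,"dy":0,"dz":0,"turn":0},{"dx":0,"dy":0,"dz":-0.001,"turn":0},{"dx":0,"dy":0,"dz":-0.002,"turn":0},{"dx":0,"dy":0,"dz":-0.003,"turn":0},{"dx":0,"dy":0,"dz":-0.004,"turn":0},{"dx":0,"dy":0,"dz":-0.005,"turn":0},{"dx":0,"dy":0,"dz":-0.006,"turn":0},{"dx":0,"dy":0,"dz":-0.006,"turn":0},{"dx":0,"dy":0,"dz":-0.006,"turn":0},{"dx":0,"dy":0,"dz":-0.006,"turn":0},{"dx":0,"dy":0,"dz":-0.005,"turn":0},{"dx":0,"dy":0,"dz":-0.003,"turn":0},{"dx":0,"dy":0,"dz":-0.002,"turn":0},{"dx":0,"dy":0,"dz":-0.001,"turn":0},{"dx":0,"dy":0,"dz":0,"turn":0},{"dx":0,"dy":0,"dz":0,"turn":0},{"dx":0,"dy":0,"dz":0,"turn":0}]' 1 100
python3 - <<'E'
from station import env
from h import *
o=env.get_obs();print(o["tcp_pos"],o["orientation"],o["contact_force"],o["torque"])
c=env.camera("wrist");np.savez("pics/w6.npz",**c)
import cv2;cv2.imwrite("pics/w6.png",cv2.resize(c["image"][:,:,::-1],(768,576)))
A=np.load("pics/w5.npz")
# shift of picture in upper blade region: compare tip/rib patches in tool-fixed image
g=lambda i:cv2.cvtColor(i,cv2.COLOR_RGB2GRAY)
for (x,y,w,h) in((222,22,80,16),(240,215,40,30)):
    t=g(A["image"])[y:y+h,x:x+w];r=cv2.matchTemplate(g(c["image"]),t,cv2.TM_CCOEFF_NORMED);m=cv2.minMaxLoc(r);print((x,y),m[3],m[1])
E
```

```text
clock: 8.65
tcp_pos: [0.5629, -0.2612, 0.0456]
orientation: [-0.0, 0.696, 0.718, -0.0]
contact_force: [-0.2, -0.1, -4.0]
opening: 0.0162
grip_force: 97.8
[ 0.56287141 -0.26118055  0.04555143] [-3.02214564e-04  6.96073039e-01  7.17970908e-01 -9.70827279e-05] [-0.22696671 -0.12447871 -3.96930277] [-0.06483865  0.05019702  0.03351718]
(222, 22) (221, 22) 0.7659830451011658
(240, 215) (240, 215) 0.8672556281089783
```

The rib stayed at the same image row, so the lifter hasn't sagged. Carrying it to the lane in front of the sill and aligning the yaw, with gentle ramps.

```bash
python3 -m pendant '[{"dx":0.002,"dy":0.0005,"dz":0,"turn":0},{"dx":0.004,"dy":0.0011,"dz":0,"turn":0},{"dx":0.006,"dy":0.0016,"dz":0,"turn":0},{"dx":0.008,"dy":0.0022,"dz":0,"turn":0},{"dx":0.009,"dy":0.0024,"dz":0,"turn":0},{"dx":0.01,"dy":0.0027,"dz":0,"turn":0},{"dx":0.01,"dy":0.0027,"dz":0,"turn":0},{"dx":0.01,"dy":0.0027,"dz":0,"turn":0},{"dx":0.01,"dy":0.0027,"dz":0,"turn":0},{"dx":0.01,"dy":0.0027,"dz":0,"turn":0},{"dx":0.01,"dy":0.0027,"dz":0,"turn":0},{"dx":0.009,"dy":0.0024,"dz":0,"turn":0},{"dx":0.008,"dy":0.0022,"dz":0,"turn":0},{"dx":0.005,"dy":0.0014,"dz":0,"turn":0},{"dx":0.003,"dy":0.0008,"dz":0,"turn":0},{"dx":0.0016,"dy":0.0004,"dz":0,"turn":0},{"dx":0,"dy":0,"dz":0,"turn":0}]' && python3 -m pendant '[{"dx":0,"dy":0,"dz":0,"turn":-0.005},{"dx":0,"dy":0,"dz":0,"turn":-0.012},{"dx":0,"dy":0,"dz":0,"turn":-0.02},{"dx":0,"dy":0,"dz":0,"turn":-0.025},{"dx":0,"dy":0,"dz":0,"turn":-0.025},{"dx":0,"dy":0,"dz":0,"turn":-0.022},{"dx":0,"dy":0,"dz":0,"turn":-0.015},{"dx":0,"dy":0,"dz":0,"turn":-0.009},{"dx":0,"dy":0,"dz":0,"turn":-0.003},{"dx":0,"dy":0,"dz":0,"turn":0},{"dx":0,"dy":0,"dz":0,"turn":0},{"dx":0,"dy":0,"dz":0,"turn":0}]'
python3 - <<'E'
import cv2,numpy as np
from station import env
c=env.camera("wrist");t=env.camera("top");np.savez("pics/w7.npz",**c);np.savez("pics/t7.npz",**t)
out=np.zeros((600,800,3),np.uint8)
out[:384,:512]=c["image"][:,:,::-1]
out[390:600,:800]=cv2.resize(t["image"][180:243,140:380,::-1],(800,210),interpolation=cv2.INTER_CUBIC)
cv2.imwrite("pics/m7.png",out);o=env.get_obs();print(o["tcp_pos"],o["orientation"],o["contact_force"],o["clock"])
E
```

```text
clock: 10.12
tcp_pos: [0.5907, -0.1447, 0.0459]
orientation: [-0.0, 0.696, 0.718, -0.0]
contact_force: [0.2, 0.2, -3.2]
opening: 0.0161
grip_force: 97.8
clock: 11.12
tcp_pos: [0.5908, -0.1447, 0.0459]
orientation: [0.0, 0.646, 0.764, 0.0]
contact_force: [0.4, -0.0, -3.7]
opening: 0.0163
grip_force: 97.9
[ 0.59074702 -0.14470151  0.04592155] [-1.61340887e-05  6.45718906e-01  7.63575205e-01  1.68726806e-05] [ 0.43210176  0.17782222 -2.48246527] 11.2167
```

View pics/m7.png

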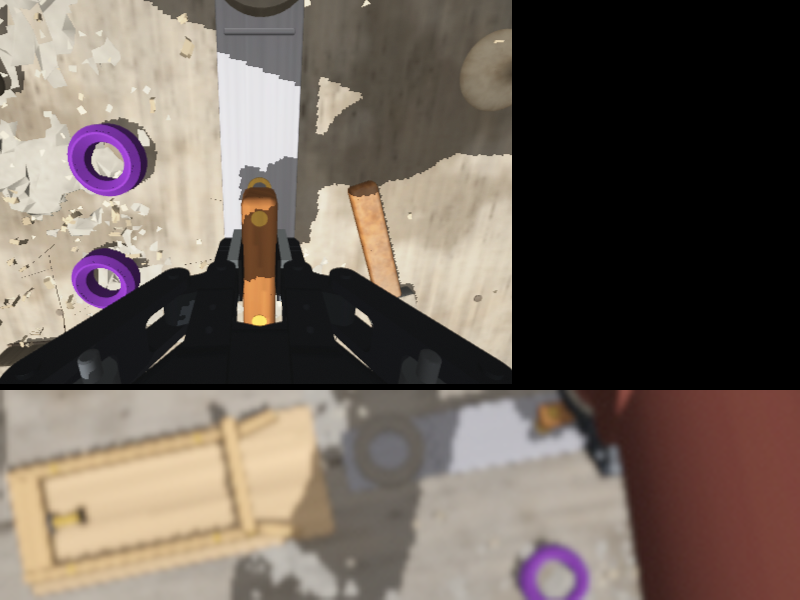

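The ring still rides on the blade (top crop (390,450)), and the tip is just short of the sill, which runs from (310,405) to (332,530). Checking lateral offset and yaw against the bay axis.

Run:
```python
from h import *
T=np.load("pics/t7.npz");s=800/240
P=lambda x,y,z:plane(T,(140+x/s,180+(y-390)/s),z)
psi=.167;u=np.array([-np.sin(psi),np.cos(psi)]);v=np.array([-u[1],u[0]]);O=np.array([.5452,.1245])
f=lambda X:np.round([(X[:2]-O)@u,(X[:2]-O)@v],4)
print("ring",f(P(390,451,.075)));print("tip",f(P(349,461,.053)))
print("tcp",f(np.array([.5907,-.1447])))
for n,x,y,z in(("bar L",230,418,.072),("bar R",248,530,.072),("sillR",332,533,.012),("sillL",308,405,.012),("buf",86,515,.0205),("farR",30,593,.034),("farL",8,470,.034)):print(n,f(P(x,y,z)))
q=[0.64572,.76358];print("tool psi",2*np.arctan2(q[1],q[0])-np.pi/2)
```

```text
ring [-0.1213  0.0031]
tip [-0.088   0.0017]
tcp [-2.73e-01 -1.00e-04]
bar L [-0.0012 -0.0471]
bar R [-0.0001  0.0436]
sillR [-0.0632  0.0526]
sillL [-0.0627 -0.0576]
buf [0.1337 0.001 ]
farR [0.185  0.0571]
farL [ 0.1881 -0.0456]
tool psi 0.16687203031094677
```

Lateral offset is about 3 mm and the yaw matches. Lower to about 16 mm, advance over the sill, then feel down onto it.

```bash
python3 -m pendant '[{"dx":0,"dy":0.001,"dz":0.001,"turn":0},{"dx":0,"dy":0.001,"dz":0.003,"turn":0},{"dx":0,"dy":0.001,"dz":0.004,"turn":0},{"dx":0,"dy":0,"dz":0.005,"turn":0},{"dx":0,"dy":0,"dz":0.005,"turn":0},{"dx":0,"dy":0,"dz":0.005,"turn":0},{"dx":0,"dy":0,"dz":0.004,"turn":0},{"dx":0,"dy":0,"dz":0.003,"turn":0},{"dx":0,"dy":0,"dz":0.002,"turn":0},{"dx":0,"dy":0,"dz":0.001,"turn":0},{"dx":0,"dy":0,"dz":0,"turn":0}]' && python3 -m pendant '[{"dx":0.002,"dy":0,"dz":0,"turn":0},{"dx":0.004,"dy":0,"dz":0,"turn":0},{"dx":0.006,"dy":0,"dz":0,"turn":0},{"dx":0.008,"dy":0,"dz":0,"turn":0},{"dx":0.01,"dy":0,"dz":0,"turn":0},{"dx":0.01,"dy":0,"dz":0,"turn":0},{"dx":0.008,"dy":0,"dz":0,"turn":0},{"dx":0.006,"dy":0,"dz":0,"turn":0},{"dx":0.004,"dy":0,"dz":0,"turn":0},{"dx":0.002,"dy":0,"dz":0,"turn":0},{"dx":0,"dy":0,"dz":0,"turn":0},{"dx":0,"dy":0,"dz":0,"turn":0}]' && for i in 1 2 3; do python3 -m pendant '[{"dx":0,"dy":0,"dz":0.001,"turn":0},{"dx":0,"dy":0,"dz":0,"turn":0},{"dx":0,"dy":0,"dz":0,"turn":0}]'; done
```

```text
clock: 12.13
tcp_pos: [0.5936, -0.1442, 0.0127]
orientation: [-0.0, 0.646, 0.764, -0.0]
contact_force: [0.1, 0.1, -3.6]
opening: 0.0161
grip_force: 97.9
clock: 13.13
tcp_pos: [0.5838, -0.0855, 0.0129]
orientation: [0.0, 0.646, 0.764, -0.0]
contact_force: [-0.1, -0.9, -2.2]
opening: 0.0165
grip_force: 97.9
clock: 13.38
tcp_pos: [0.5837, -0.0855, 0.0118]
orientation: [-0.0, 0.646, 0.763, -0.0]
contact_force: [0.2, 0.7, -2.7]
opening: 0.0161
grip_force: 97.9
clock: 13.63
tcp_pos: [0.5836, -0.0852, 0.0108]
orientation: [-0.0, 0.646, 0.764, -0.0]
contact_force: [-0.1, -0.6, -3.9]
opening: 0.0163
grip_force: 97.9
clock: 13.88
tcp_pos: [0.5837, -0.0851, 0.0099]
orientation: [-0.0, 0.646, 0.764, -0.0]
contact_force: [-0.3, 0.0, -2.3]
opening: 0.016
grip_force: 97.9
```

I'm about 2 mm above the sill. Lower 1 mm more and slide in through the gate to just short of the nearest buffer setting.

```bash
python3 -m pendant '[{"dx":0.002,"dy":0,"dz":0.001,"turn":0},{"dx":0.004,"dy":0,"dz":0,"turn":0},{"dx":0.006,"dy":0,"dz":0,"turn":0},{"dx":0.008,"dy":0,"dz":0,"turn":0},{"dx":0.01,"dy":0,"dz":0,"turn":0},{"dx":0.01,"dy":0,"dz":0,"turn":0},{"dx":0.01,"dy":0,"dz":0,"turn":0},{"dx":0.01,"dy":0,"dz":0,"turn":0},{"dx":0,"dy":0,"dz":0,"turn":0}]' && python3 -m pendant '[{"dx":0.005,"dy":0,"dz":0,"turn":0},{"dx":0.008,"dy":0,"dz":0,"turn":0},{"dx":0.01,"dy":0,"dz":0,"turn":0},{"dx":0.01,"dy":0,"dz":0,"turn":0},{"dx":0.01,"dy":0,"dz":0,"turn":0},{"dx":0.01,"dy":0,"dz":0,"turn":0},{"dx":0.008,"dy":0,"dz":0,"turn":0},{"dx":0.006,"dy":0,"dz":0,"turn":0},{"dx":0.004,"dy":0,"dz":0,"turn":0},{"dx":0.003,"dy":0,"dz":0,"turn":0},{"dx":0.001,"dy":0,"dz":0,"turn":0},{"dx":0,"dy":0,"dz":0,"turn":0},{"dx":0,"dy":0,"dz":0,"turn":0}]'
cat > ax.py <<'E'
import numpy as np
from station import env
u=np.array([-.1662,.9861]);v=np.array([-u[1],u[0]]);O=np.array([.5452,.1245])
F=[]
o=env.get_obs();F=o["contact_force"];p=o["tcp_pos"];print("t %.2f tip_x %.4f lat %.4f z %.4f Fx %.2f Flat %.2f Fz %.2f"%(o["clock"],(p[:2]-O)@u+.188,(p[:2]-O)@v,p[2],F[:2]@u,F[:2]@v,F[2]))
E
python3 ax.py
python3 - <<'E'
import cv2,numpy as np
from station import env
t=env.camera("top");s=env.camera("scene");np.savez("pics/t8.npz",**t);np.savez("pics/s8.npz",**s)
out=np.zeros((600,800,3),np.uint8)
out[:260]=cv2.resize(t["image"][180:245,135:335,::-1],(800,260),interpolation=cv2.INTER_CUBIC)
out[260:600,:600]=cv2.resize(s["image"][150:235,130:280,::-1],(600,340),interpolation=cv2.INTER_CUBIC)
cv2.imwrite("pics/m8.png",out)
E
```

```text
clock: 14.63
tcp_pos: [0.5734, -0.0224, 0.0091]
orientation: [-0.0, 0.644, 0.765, 0.001]
contact_force: [0.3, 0.3, -2.8]
opening: 0.0163
grip_force: 97.9
clock: 15.72
tcp_pos: [0.5613, 0.0476, 0.0089]
orientation: [0.0, 0.646, 0.763, -0.0]
contact_force: [0.4, 0.0, -3.2]
opening: 0.0163
grip_force: 97.9
t 15.72 tip_x 0.1095 lat -0.0031 z 0.0089 Fx -0.02 Flat -0.36 Fz -3.16
```

```bash
cat > chk.py <<'E'
import ax,sys
sys.exit(1 if ax.F[:2]@ax.u<-2.2 else 0)
E
python3 -m pendant '[{"dx":0.002,"dy":0,"dz":0,"turn":0},{"dx":0.003,"dy":0,"dz":0,"turn":0},{"dx":0.002,"dy":0,"dz":0,"turn":0},{"dx":0.001,"dy":0,"dz":0,"turn":0},{"dx":0,"dy":0,"dz":0,"turn":0}]' >/dev/null; python3 chk.py &&
python3 -m pendant '[{"dx":0.001,"dy":0,"dz":0,"turn":0},{"dx":0.001,"dy":0,"dz":0,"turn":0},{"dx":0,"dy":0,"dz":0,"turn":0}]' >/dev/null && python3 chk.py &&
python3 -m pendant '[{"dx":0.001,"dy":0,"dz":0,"turn":0},{"dx":0.001,"dy":0,"dz":0,"turn":0},{"dx":0,"dy":0,"dz":0,"turn":0}]' >/dev/null && python3 chk.py &&
python3 -m pendant '[{"dx":0.001,"dy":0,"dz":0,"turn":0},{"dx":0.001,"dy":0,"dz":0,"turn":0},{"dx":0,"dy":0,"dz":0,"turn":0}]' >/dev/null && python3 chk.py &&
python3 -m pendant '[{"dx":0.001,"dy":0,"dz":0,"turn":0},{"dx":0,"dy":0,"dz":0,"turn":0},{"dx":0,"dy":0,"dz":0,"turn":0}]' >/dev/null && python3 chk.py &&
python3 -m pendant '[{"dx":0.001,"dy":0,"dz":0,"turn":0},{"dx":0,"dy":0,"dz":0,"turn":0},{"dx":0,"dy":0,"dz":0,"turn":0}]' >/dev/null && python3 chk.py &&
python3 -m pendant '[{"dx":0.001,"dy":0,"dz":0,"turn":0},{"dx":0,"dy":0,"dz":0,"turn":0},{"dx":0,"dy":0,"dz":0,"turn":0}]' >/dev/null && python3 chk.py &&
python3 -m pendant '[{"dx":0.001,"dy":0,"dz":0,"turn":0},{"dx":0,"dy":0,"dz":0,"turn":0},{"dx":0,"dy":0,"dz":0,"turn":0}]' >/dev/null && python3 chk.py
```

```text
t 16.23 tip_x 0.1185 lat -0.0032 z 0.0090 Fx 0.15 Flat 0.49 Fz -3.65
t 16.48 tip_x 0.1202 lat -0.0032 z 0.0089 Fx 0.64 Flat 0.19 Fz -3.20
t 16.73 tip_x 0.1222 lat -0.0032 z 0.0089 Fx -0.76 Flat -0.11 Fz -3.53
t 16.98 tip_x 0.1242 lat -0.0032 z 0.0090 Fx 1.25 Flat -0.39 Fz -2.04
t 17.23 tip_x 0.1250 lat -0.0032 z 0.0090 Fx -0.55 Flat -0.43 Fz -3.85
t 17.48 tip_x 0.1260 lat -0.0032 z 0.0090 Fx 0.02 Flat 0.38 Fz -4.26
t 17.73 tip_x 0.1270 lat -0.0032 z 0.0089 Fx 0.28 Flat -0.48 Fz -3.23
t 17.98 tip_x 0.1280 lat -0.0031 z 0.0089 Fx 0.05 Flat 0.24 Fz -3.53
```

```bash
python3 -m pendant '[{"dx":0.001,"dy":0,"dz":0,"turn":0},{"dx":0,"dy":0,"dz":0,"turn":0},{"dx":0,"dy":0,"dz":0,"turn":0}]' >/dev/null && python3 chk.py &&
python3 -m pendant '[{"dx":0.001,"dy":0,"dz":0,"turn":0},{"dx":0,"dy":0,"dz":0,"turn":0},{"dx":0,"dy":0,"dz":0,"turn":0}]' >/dev/null && python3 chk.py &&
python3 -m pendant '[{"dx":0.001,"dy":0,"dz":0,"turn":0},{"dx":0,"dy":0,"dz":0,"turn":0},{"dx":0,"dy":0,"dz":0,"turn":0}]' >/dev/null && python3 chk.py &&
python3 -m pendant '[{"dx":0.001,"dy":0,"dz":0,"turn":0},{"dx":0,"dy":0,"dz":0,"turn":0},{"dx":0,"dy":0,"dz":0,"turn":0}]' >/dev/null && python3 chk.py &&
python3 -m pendant '[{"dx":0.001,"dy":0,"dz":0,"turn":0},{"dx":0,"dy":0,"dz":0,"turn":0},{"dx":0,"dy":0,"dz":0,"turn":0}]' >/dev/null && python3 chk.py &&
python3 -m pendant '[{"dx":0.001,"dy":0,"dz":0,"turn":0},{"dx":0,"dy":0,"dz":0,"turn":0},{"dx":0,"dy":0,"dz":0,"turn":0}]' >/dev/null && python3 chk.py &&
python3 -m pendant '[{"dx":0.001,"dy":0,"dz":0,"turn":0},{"dx":0,"dy":0,"dz":0,"turn":0},{"dx":0,"dy":0,"dz":0,"turn":0}]' >/dev/null && python3 chk.py &&
python3 -m pendant '[{"dx":0.001,"dy":0,"dz":0,"turn":0},{"dx":0,"dy":0,"dz":0,"turn":0},{"dx":0,"dy":0,"dz":0,"turn":0}]' >/dev/null && python3 chk.py &&
python3 -m pendant '[{"dx":0.001,"dy":0,"dz":0,"turn":0},{"dx":0,"dy":0,"dz":0,"turn":0},{"dx":0,"dy":0,"dz":0,"turn":0}]' >/dev/null && python3 chk.py &&
python3 -m pendant '[{"dx":0.001,"dy":0,"dz":0,"turn":0},{"dx":0,"dy":0,"dz":0,"turn":0},{"dx":0,"dy":0,"dz":0,"turn":0}]' >/dev/null && python3 chk.py
```

```text
t 18.23 tip_x 0.1290 lat -0.0032 z 0.0090 Fx -0.31 Flat -0.60 Fz -3.36
t 18.48 tip_x 0.1300 lat -0.0032 z 0.0090 Fx 0.09 Flat -0.14 Fz -3.32
t 18.73 tip_x 0.1310 lat -0.0031 z 0.0089 Fx -0.02 Flat -0.83 Fz -2.72
t 18.98 tip_x 0.1320 lat -0.0031 z 0.0089 Fx 1.02 Flat 0.35 Fz -2.68
t 19.23 tip_x 0.1328 lat -0.0032 z 0.0089 Fx -0.84 Flat 0.13 Fz -2.60
t 19.48 tip_x 0.1334 lat -0.0032 z 0.0090 Fx -2.95 Flat 0.66 Fz -2.64
```

Contact felt at a tip position of about 0.1325, in line with the seen 0.134. Pressing up to about 7 N in small steps.

```bash
python3 -m pendant '[{"dx":0.0005,"dy":0,"dz":0,"turn":0},{"dx":0,"dy":0,"dz":0,"turn":0}]' >/dev/null; python3 ax.py
python3 -m pendant '[{"dx":0,"dy":0,"dz":0,"turn":0}]' >/dev/null; python3 ax.py
python3 -m pendant '[{"dx":0.0005,"dy":0,"dz":0,"turn":0},{"dx":0,"dy":0,"dz":0,"turn":0}]' >/dev/null; python3 ax.py
python3 -m pendant '[{"dx":0,"dy":0,"dz":0,"turn":0}]' >/dev/null; python3 ax.py
python3 -m pendant '[{"dx":0,"dy":0,"dz":0,"turn":0}]' >/dev/null; python3 ax.py
```

```text
t 19.65 tip_x 0.1339 lat -0.0032 z 0.0090 Fx -5.03 Flat 0.67 Fz -0.99
t 19.73 tip_x 0.1339 lat -0.0032 z 0.0090 Fx -4.74 Flat -0.55 Fz -2.24
t 19.90 tip_x 0.1342 lat -0.0032 z 0.0090 Fx -6.63 Flat 0.55 Fz -1.95
t 19.98 tip_x 0.1342 lat -0.0032 z 0.0090 Fx -6.10 Flat 0.35 Fz -1.83
t 20.07 tip_x 0.1342 lat -0.0032 z 0.0090 Fx -5.08 Flat 0.45 Fz -1.28
```

```bash
python3 -m pendant '[{"dx":0.0003,"dy":0,"dz":0,"turn":0},{"dx":0,"dy":0,"dz":0,"turn":0},{"dx":0,"dy":0,"dz":0,"turn":0},{"dx":0,"dy":0,"dz":0,"turn":0}]' >/dev/null; python3 ax.py
python3 -m pendant '[{"dx":0,"dy":0,"dz":0,"turn":0},{"dx":0,"dy":0,"dz":0,"turn":0},{"dx":0,"dy":0,"dz":0,"turn":0},{"dx":0,"dy":0,"dz":0,"turn":0}]' >/dev/null; python3 ax.py
python3 -m pendant '[{"dx":0,"dy":0,"dz":0,"turn":0},{"dx":0,"dy":0,"dz":0,"turn":0},{"dx":0,"dy":0,"dz":0,"turn":0},{"dx":0,"dy":0,"dz":0,"turn":0}]' >/dev/null; python3 ax.py
python3 -m pendant '[{"dx":0,"dy":0,"dz":0,"turn":0},{"dx":0,"dy":0,"dz":0,"turn":0},{"dx":0,"dy":0,"dz":0,"turn":0},{"dx":0,"dy":0,"dz":0,"turn":0}]' >/dev/null; python3 ax.py
python3 - <<'E'
import cv2,numpy as np
from station import env
t=env.camera("top");s=env.camera("scene");np.savez("pics/t9.npz",**t);np.savez("pics/s9.npz",**s)
E
```

```text
t 20.40 tip_x 0.1343 lat -0.0032 z 0.0090 Fx -6.41 Flat -0.14 Fz -1.17
t 20.73 tip_x 0.1343 lat -0.0032 z 0.0090 Fx -7.02 Flat 0.91 Fz -1.12
t 21.07 tip_x 0.1344 lat -0.0032 z 0.0090 Fx -5.43 Flat 0.30 Fz -0.88
t 21.40 tip_x 0.1343 lat -0.0032 z 0.0090 Fx -5.63 Flat 0.90 Fz -1.58
```

The hold ran at about 6 N for over a second. Drawing straight back out.

```bash
python3 -m pendant '[{"dx":-0.004,"dy":0,"dz":0,"turn":0},{"dx":-0.008,"dy":0,"dz":0,"turn":0},{"dx":-0.009,"dy":0,"dz":0,"turn":0},{"dx":-0.009,"dy":0,"dz":0,"turn":0},{"dx":-0.009,"dy":0,"dz":0,"turn":0},{"dx":-0.008,"dy":0,"dz":0,"turn":0},{"dx":-0.007,"dy":0,"dz":0,"turn":0},{"dx":-0.006,"dy":0,"dz":0,"turn":0},{"dx":-0.006,"dy":0,"dz":0,"turn":0},{"dx":-0.006,"dy":0,"dz":0,"turn":0},{"dx":-0.006,"dy":0,"dz":0,"turn":0},{"dx":-0.006,"dy":0,"dz":0,"turn":0},{"dx":-0.006,"dy":0,"dz":0,"turn":0},{"dx":-0.006,"dy":0,"dz":0,"turn":0},{"dx":-0.006,"dy":0,"dz":0,"turn":0},{"dx":-0.006,"dy":0,"dz":0,"turn":0},{"dx":-0.006,"dy":0,"dz":0,"turn":0},{"dx":-0.006,"dy":0,"dz":0,"turn":0},{"dx":-0.006,"dy":0,"dz":0,"turn":0}]' >/dev/null; python3 ax.py
python3 -m pendant '[{"dx":-0.006,"dy":0,"dz":0,"turn":0},{"dx":-0.008,"dy":0,"dz":0,"turn":0},{"dx":-0.01,"dy":0,"dz":0,"turn":0},{"dx":-0.01,"dy":0,"dz":0,"turn":0},{"dx":-0.01,"dy":0,"dz":0,"turn":0},{"dx":-0.01,"dy":0,"dz":0,"turn":0},{"dx":-0.01,"dy":0,"dz":0,"turn":0},{"dx":-0.01,"dy":0,"dz":0,"turn":0},{"dx":-0.01,"dy":0,"dz":0,"turn":0},{"dx":-0.01,"dy":0,"dz":0,"turn":0},{"dx":-0.006,"dy":0,"dz":0,"turn":0},{"dx":0,"dy":0,"dz":0,"turn":0}]' >/dev/null; python3 ax.py
python3 - <<'E'
import cv2,numpy as np
from station import env
t=env.camera("top");s=env.camera("scene");np.savez("pics/t10.npz",**t);np.savez("pics/s10.npz",**s)
A=lambda n:np.load(f"pics/{n}.npz")["image"]
out=np.zeros((580,800,3),np.uint8)
out[:280]=cv2.resize(t["image"][175:245,140:340,::-1],(800,280),interpolation=cv2.INTER_CUBIC)
out[280:580,:400]=cv2.resize(s["image"][150:225,135:235,::-1],(400,300),interpolation=cv2.INTER_CUBIC)
out[280:580,400:]=cv2.resize(A("s9")[150:225,135:235,::-1],(400,300),interpolation=cv2.INTER_CUBIC)
cv2.imwrite("pics/m10.png",out)
E
```

```text
t 23.08 tip_x 0.0086 lat -0.0031 z 0.0089 Fx 0.02 Flat 0.09 Fz -2.76
t 24.08 tip_x -0.0929 lat -0.0028 z 0.0088 Fx -0.34 Flat 0.18 Fz -2.55
```

View pics/m10.png

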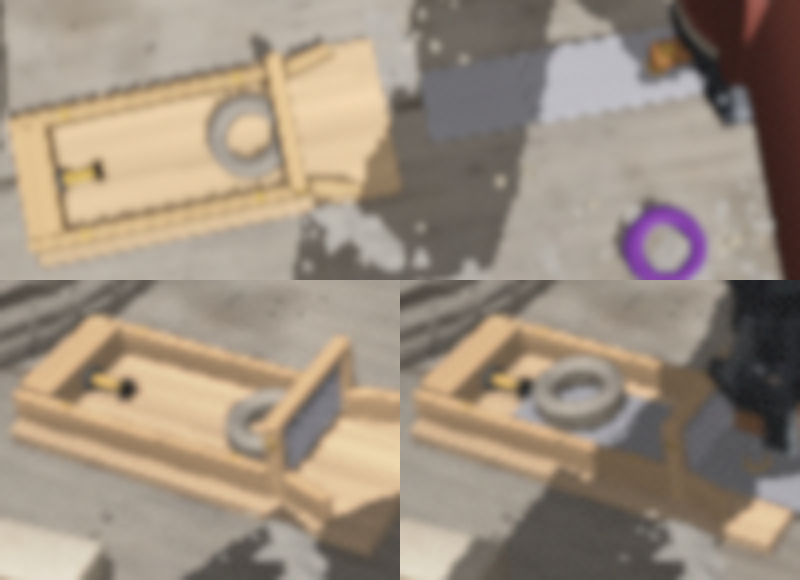

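The ring lies flat in the bay behind the shut gate (top crop (247,135)), and the blade is clear of the sill. Back off a little more, lower to the table and release.

```bash
python3 -m pendant '[{"dx":-0.004,"dy":0,"dz":0,"turn":0},{"dx":-0.008,"dy":0,"dz":0,"turn":0},{"dx":-0.008,"dy":0,"dz":0,"turn":0},{"dx":-0.007,"dy":0,"dz":0,"turn":0},{"dx":-0.003,"dy":0,"dz":0,"turn":0},{"dx":0,"dy":0,"dz":0.002,"turn":0},{"dx":0,"dy":0,"dz":0.002,"turn":0},{"dx":0,"dy":0,"dz":0.002,"turn":0},{"dx":0,"dy":0,"dz":0.002,"turn":0},{"dx":0,"dy":0,"dz":0.001,"turn":0},{"dx":0,"dy":0,"dz":0.001,"turn":0},{"dx":0,"dy":0,"dz":0.001,"turn":0},{"dx":0,"dy":0,"dz":0.001,"turn":0},{"dx":0,"dy":0,"dz":0,"turn":0},{"dx":0,"dy":0,"dz":0,"turn":0}]' >/dev/null; python3 ax.py
python3 -m pendant '[{"dx":0,"dy":0,"dz":0.0005,"turn":0},{"dx":0,"dy":0,"dz":0,"turn":0},{"dx":0,"dy":0,"dz":0,"turn":0}]' >/dev/null; python3 ax.py
python3 -m pendant '[{"dx":0,"dy":0,"dz":0.0005,"turn":0},{"dx":0,"dy":0,"dz":0,"turn":0},{"dx":0,"dy":0,"dz":0,"turn":0}]' >/dev/null; python3 ax.py
```

```text
t 25.43 tip_x -0.1207 lat -0.0031 z -0.0031 Fx -0.10 Flat 0.46 Fz -2.98
t 25.68 tip_x -0.1208 lat -0.0032 z -0.0035 Fx -0.29 Flat 0.44 Fz -3.08
t 25.93 tip_x -0.1208 lat -0.0033 z -0.0036 Fx 1.29 Flat 1.86 Fz 4.15
```

Touchdown felt (Fz rose by about 7 N). Releasing and rising.

```bash
python3 -m pendant '[{"dx":0,"dy":0,"dz":0,"turn":0},{"dx":0,"dy":0,"dz":0,"turn":0},{"dx":0,"dy":0,"dz":0,"turn":0},{"dx":0,"dy":0,"dz":0,"turn":0},{"dx":0,"dy":0,"dz":0,"turn":0},{"dx":0,"dy":0,"dz":0,"turn":0},{"dx":0,"dy":0,"dz":0,"turn":0}]' -0.2 20; python3 -m pendant '[{"dx":0,"dy":0,"dz":-0.003,"turn":0},{"dx":0,"dy":0,"dz":-0.005,"turn":0},{"dx":0,"dy":0,"dz":-0.01,"turn":0},{"dx":0,"dy":0,"dz":-0.015,"turn":0},{"dx":0,"dy":0,"dz":-0.02,"turn":0},{"dx":0,"dy":0,"dz":-0.02,"turn":0},{"dx":0,"dy":0,"dz":-0.02,"turn":0},{"dx":0,"dy":0,"dz":-0.02,"turn":0},{"dx":0,"dy":0,"dz":-0.02,"turn":0},{"dx":0,"dy":0,"dz":-0.015,"turn":0},{"dx":0,"dy":0,"dz":0,"turn":0},{"dx":0,"dy":0,"dz":0,"turn":0},{"dx":0,"dy":0,"dz":0,"turn":0}]'
python3 - <<'E'
import cv2,numpy as np
from station import env
from h import *
t=env.camera("top");a=np.load("pics/t10.npz");u=np.array([-.1662,.9861]);O=np.array([.5452,.1245])
X=plane(t,(201.75,208.75),.034);print("ring bay x,y",(X[:2]-O)@u,(X[:2]-O)@[-u[1],u[0]])
d=np.abs(t["image"].astype(int)-a["image"]).max(2)
print("bay change",np.percentile(d[185:240,145:235],[50,95,100]))
w=env.camera("wrist");s=np.load("pics/w5.npz");g=lambda i:cv2.cvtColor(i,cv2.COLOR_RGB2GRAY)
hsv=cv2.cvtColor(w["image"],cv2.COLOR_RGB2HSV);m=cv2.inRange(hsv,(5,140,80),(18,255,255));n,_,st,ce=cv2.connectedComponentsWithStats(m)
for i in range(1,n):
    if st[i,4]>150:print(st[i],plane(w,ce[i],.057).round(3))
E
```

```text
clock: 26.52
tcp_pos: [0.5997, -0.1794, -0.0041]
orientation: [-0.0, 0.646, 0.764, 0.0]
contact_force: [0.3, -0.6, -0.7]
opening: 0.0515
grip_force: 0.0
clock: 27.6
tcp_pos: [0.5993, -0.1794, 0.1437]
orientation: [-0.0, 0.646, 0.764, -0.0]
contact_force: [0.6, -0.4, -0.9]
opening: 0.0513
grip_force: 0.0
ring bay x,y 0.030871414423538274 -0.002594907509730464
bay change [ 3.   20.55 84.  ]
[ 252  154   16   72 1018] [ 0.6   -0.181  0.057]
```

The lifter lies where I released it, with the handle at (0.600, -0.181). The ring is about 31 mm inside the gate and 3 mm off the centreline. Handing in.

```bash
python3 -c "
from station import env
print(env.sign_off())"
```

```text
the job is handed in; nothing more can be done
None
```

I handed the job in at about 28 s of the 72 s: the ring lies in the bay behind the shut gate, the tip was held on the buffer at about 6 N for over a second, and the lifter is released flat on the table clear of the bay; `env.sign_off()` gave no verdict.

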